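# Put the lids back on the jam pots

## Robot

A 6-joint arm with a two-finger parallel gripper is mounted at the origin on the work surface. World frame = base frame: x ahead of the robot, y to its left, z up, the work surface at z = 0. Lengths are in m, angles in rad, forces in N, time in s.
With the tool pointing down it reaches from about 0.35 to 0.8 m from the base axis. Payload 7.3 kg.
Tool frame: the origin (TCP) lies between the finger pads; the fingertips stand 25 mm ahead of it and the grasp point (between the pads) lies 6 mm ahead of it (r.tip_extent is the distance from the TCP to the fingertips, in m); z points along the fingers, y is the direction in which the jaws open and shut (so a half turn about z gives the same grasp; the last joint's range is limited). The gripper opens to 85 mm and grips with 20 to 120 N. Pads are 22 mm wide; open, the fingers measure 114 mm over their backs; the gripper's body (76 mm by 85 mm) begins 54 mm behind the grasp point. The pads swing forward as they close: fully open they stand 13 mm farther back than shut.
Start: joints at [1.127, 0.342, 1.524, -0, 1.275, -0.146], TCP at [0.154, 0.502, 0.256] pointing down, gripper open.
Joint ranges: [-2.53, 2.53], [-0.77, 2.02], [0.04, 2.7], [-1, 4.14], [0.28, 2.66], [-3.11, 3.11]. Speed limits (rad/s): [2.57, 2.57, 3.14, 3.14, 3.14, 3.14].

## Interface

Orientations are given as a unit quaternion [x, y, z, w].
In Python, from workcell import r, command_gripper, optics gives the robot as it stands. The module is installed in compiled form; this text tells all that it offers. Calls block until the motion is done:
- r.reach(position, orientation): joint-space move of the TCP to a pose.
- r.move_straight(position, orientation=None, speed=0.15, max_force=None): straight line of the TCP; orientation=None keeps the orientation; speed is the mean speed in m/s. With max_force (N) it stops when the force on the tool has changed by that much, and returns True; else False.
- r.movej(angles): joint-space move.
- command_gripper(opening, force=None): finger opening in m; force is the grip in N (None keeps the last); returns when the fingers have stopped.
- r.hold(seconds).
- r.solve_ik(position, orientation): joint angles nearest the present ones, or None.
- r.read_state(): the state.
- optics.get_image(name): name is "side" or "top" or "wrist"; returns (picture, depth): 420x560x3 uint8, red, green, blue; 420x560 float32, m along the optical axis (not along the pixel's ray), 0 where there is no reading.
- optics.camera_model(name): a dict with "K" (3x3 intrinsics, pixels), "R" (3x3) and "t" (3): a world point X has camera coordinates R X + t; the wrist camera has in their place "tool_from_camera" (4x4, takes a point from camera to tool coordinates, whose origin is the TCP and whose axes are the flange's). Camera axes: x right, y down, z forward; pixel columns grow to the right and rows downward; lengths in m; the calibration is good to about 2 mm. The wrist camera is an equidistant fisheye: a pixel r from the principal point sees the ray r / f radians off the axis. A picture is of the moment at which its call begins: read the wrist's pose just before it. camera_model takes no time and is no camera call.
A pose or a line that the arm cannot do raises r.PlanningError and nothing moves.
- r.finish_job(): hands the job in, once; it reports no verdict.
The state is a dict: "time_s": time; "joint_positions": joint angles; "dq": joint speeds; "tau": joint torques, N m; "eef_pos": TCP position; "eef_rot": TCP orientation; "contact_force": force on the tool from outside, world axes, zero at the start; "torque": the same for the moment, N m; "grip_width": finger opening in m.
Only numpy, scipy, OpenCV 4.12 (cv2) and the standard library are available. Lean on these libraries where they do the work, as an engineer would, in place of code of your own. Each camera call takes 0.05 s, during which the arm holds its last target.

## Task

The washed stoneware jam pots stand open on the dark tray and their four lids lie on the chopping board: put every lid on its own pot, the one of the same colour and size, so that it sits level and fully home in the mouth. Lower each lid right into place rather than dropping it, keep the pots upright, and leave the jam jar and the wooden spoon where they are.

Things in the scene. Friction and masses are not known exactly. Their poses are not given: they have to be found in the camera images.
- large_blue_lid: loose blue glazed disc 102 mm across, 7 mm thick; in the middle of its top an upright round beech knob 26 mm across, 26 mm tall; under it a cream locating ring 82 mm across, 9 mm deep. Starts right way up on the light chopping board (fixed, 18 mm thick). Origin: centre of the ring's underside, z up; disc top at z = 16 mm, knob from 16 to 42 mm. Round about z.
- large_orange_lid: loose orange glazed disc 102 mm across, 7 mm thick; in the middle of its top an upright round beech knob 26 mm across, 26 mm tall; under it a cream locating ring 82 mm across, 9 mm deep. Starts right way up on the light chopping board (fixed, 18 mm thick). Origin: centre of the ring's underside, z up; disc top at z = 16 mm, knob from 16 to 42 mm. Round about z.
- small_blue_lid: loose blue glazed disc 76 mm across, 7 mm thick; in the middle of its top an upright round beech knob 26 mm across, 26 mm tall; under it a cream locating ring 57 mm across, 9 mm deep. Starts right way up on the light chopping board (fixed, 18 mm thick). Origin: centre of the ring's underside, z up; disc top at z = 16 mm, knob from 16 to 42 mm. Round about z.
- small_orange_lid: loose orange glazed disc 76 mm across, 7 mm thick; in the middle of its top an upright round beech knob 26 mm across, 26 mm tall; under it a cream locating ring 57 mm across, 9 mm deep. Starts right way up on the light chopping board (fixed, 18 mm thick). Origin: centre of the ring's underside, z up; disc top at z = 16 mm, knob from 16 to 42 mm. Round about z.
- large_blue_pot: loose, empty, open blue stoneware pot 100 mm across, 76 mm tall, mouth 90 mm across inside; stands on the dark tray (fixed, 10 mm thick, rim 22 mm high). Origin: centre of its underside, z up. When its own lid is seated, the ring hangs 9 mm inside the mouth (4 mm play all round), the disc rests on the rim, and the lid's origin is 67 mm above the pot's.
- large_orange_pot: loose, empty, open orange stoneware pot 100 mm across, 76 mm tall, mouth 90 mm across inside; stands on the dark tray (fixed, 10 mm thick, rim 22 mm high). Origin: centre of its underside, z up. When its own lid is seated, the ring hangs 9 mm inside the mouth (4 mm play all round), the disc rests on the rim, and the lid's origin is 67 mm above the pot's.
- small_blue_pot: loose, empty, open blue stoneware pot 74 mm across, 62 mm tall, mouth 65 mm across inside; stands on the dark tray (fixed, 10 mm thick, rim 22 mm high). Origin: centre of its underside, z up. When its own lid is seated, the ring hangs 9 mm inside the mouth (4 mm play all round), the disc rests on the rim, and the lid's origin is 53 mm above the pot's.
- small_orange_pot: loose, empty, open orange stoneware pot 74 mm across, 62 mm tall, mouth 65 mm across inside; stands on the dark tray (fixed, 10 mm thick, rim 22 mm high). Origin: centre of its underside, z up. When its own lid is seated, the ring hangs 9 mm inside the mouth (4 mm play all round), the disc rests on the rim, and the lid's origin is 53 mm above the pot's.
- jam_jar: bystander: closed hexagonal jar of apricot jam, 70 mm across, 90 mm tall, white screw cap, standing beyond the tray and board. Origin: centre of its underside.
- spoon: bystander: wooden spoon 200 mm long lying flat on the worktop between the tray and the board. Origin: on its underside near its middle; handle towards its -x.

How it is judged:
At the end, for the whole second after the job is handed in: Each of the four lids is seated on the pot of its own colour and size: lid and pot centres within 8 mm horizontally, lid height within 4 mm of fully seated, lid and pot within 0.08 rad of upright, all released and at rest (horizontal distance between large_blue_lid and large_blue_pot below 0.008 m and z of large_blue_lid in the frame of large_blue_pot between 0.063 and 0.071 m and angle between each of large_blue_lid, large_blue_pot, large_orange_lid, large_orange_pot, small_blue_lid, small_blue_pot, small_orange_lid, small_orange_pot's own z axis and vertical below 0.08 rad and linear speed of each of large_blue_lid, large_blue_pot, large_orange_lid, large_orange_pot, small_blue_lid, small_blue_pot, small_orange_lid, small_orange_pot below 0.02 m/s and horizontal distance between large_orange_lid and large_orange_pot below 0.008 m and z of large_orange_lid in the frame of large_orange_pot between 0.063 and 0.071 m and horizontal distance between small_blue_lid and small_blue_pot below 0.008 m and z of small_blue_lid in the frame of small_blue_pot between 0.049 and 0.057 m and horizontal distance between small_orange_lid and small_orange_pot below 0.008 m and z of small_orange_lid in the frame of small_orange_pot between 0.049 and 0.057 m); the robot touches nothing.
It fails at once if a lid is dropped (it falls freely at over 0.5 m/s, a drop of more than about 13 mm) ((linear speed of large_blue_lid above 0.5 m/s and contact force between the fingers and large_blue_lid below 0.2 N) or (linear speed of large_orange_lid above 0.5 m/s and contact force between the fingers and large_orange_lid below 0.2 N) or (linear speed of small_blue_lid above 0.5 m/s and contact force between the fingers and small_blue_lid below 0.2 N) or (linear speed of small_orange_lid above 0.5 m/s and contact force between the fingers and small_orange_lid below 0.2 N)).
It fails at once if a pot is tipped by more than 0.35 rad (angle between any of large_blue_pot, large_orange_pot, small_blue_pot, small_orange_pot's own z axis and vertical above 0.35 rad).
It fails at once if the jam jar or the spoon is shifted by more than 30 mm (distance of any of jam_jar, spoon from where it was at the start of the episode above 0.03 m).
It also fails if it takes over 112 s, if anything falls off the work surface, if the arm or the gripper's body presses on something with over 40 N, if the wrist force passes 120 N, or if a joint passes its speed limit or range.

## Working session

There is one attempt and no reset: what is moved stays moved. The work goes in short steps, each a Python script; the robot and the scene stay as the last script left them, time stands still between calls to the robot, and variables do not carry over. Pictures are saved under pics/ and viewed, and the job is handed in when it is done.

```bash
mkdir -p pics; python3 - <<'E'
from workcell import r, command_gripper, optics
import cv2,numpy as np
np.set_printoptions(precision=4,suppress=True)
for n in ("top","side"):
    p,d=optics.get_image(n); np.savez(f"pics/{n}0.npz",p=p,d=d)
    cv2.imwrite(f"pics/{n}0.png",p[:,:,::-1]); m=optics.camera_model(n)
    print(n,m["K"],m["R"],m["t"])
s=r.read_state();print(s["time_s"],s["eef_pos"],s["eef_rot"],s["grip_width"],r.tip_extent)
E
```

```text
top [[451.465    0.     275.1402]
 [  0.     451.465  201.7415]
 [  0.       0.       1.    ]] [[ 0.0092 -1.      0.0019]
 [-0.9751 -0.0094 -0.2214]
 [ 0.2214  0.0002 -0.9752]] [-0.0196  0.6297  0.9063]
side [[407.4666   0.     278.6641]
 [  0.     407.4666 213.1972]
 [  0.       0.       1.    ]] [[-0.9968 -0.08   -0.0048]
 [-0.0397  0.5453 -0.8373]
 [ 0.0696 -0.8344 -0.5467]] [0.6106 0.0686 0.8844]
0.1 [0.1539 0.5016 0.2557] [ 0.1484  0.9889 -0.0006 -0.0002] 0.08558126497330674 0.025
```

View pics/top0.png

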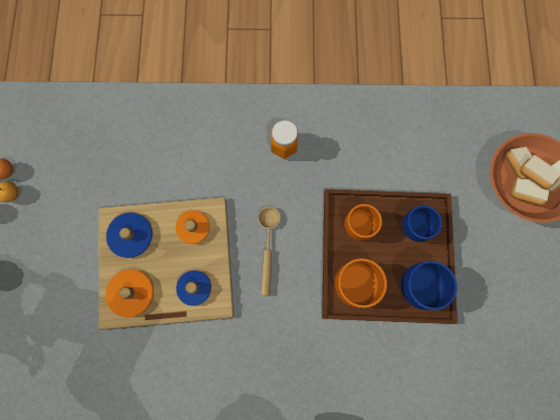

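View pics/side0.png

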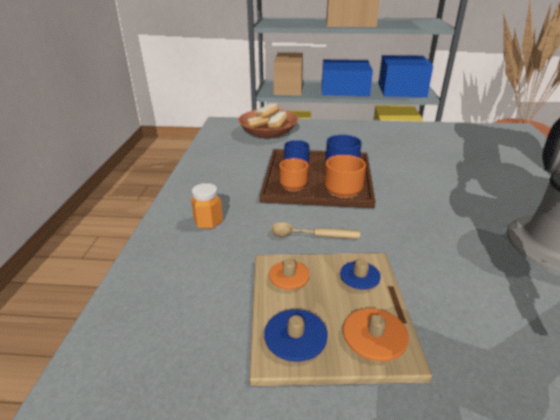

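The top view shows the lids on the board at left: large blue (129,235), small orange (193,227), large orange (130,293) and small blue (193,288). The pots are on the tray at right: small orange (364,221), small blue (423,223), large orange (361,283) and large blue (430,286). Next I'll fit circles to the coloured points at the known heights.

```bash
cat > vis.py <<'E'
import numpy as np,cv2
from scipy.optimize import least_squares
from workcell import optics
def cloud(n,p,d,z=None):
    m=optics.camera_model(n);K,R,t=m["K"],np.array(m["R"]),np.array(m["t"])
    v,u=np.mgrid[:420,:560]
    ray=np.stack([(u-K[0][2])/K[0][0],(v-K[1][2])/K[1][1],np.ones_like(u,float)],-1)
    if z is None: return (ray*d[...,None]-t)@R
    c=-t@R; w=ray@R; return c+w*((z-c[2])/w[...,2])[...,None]
def masks(p):
    h=cv2.cvtColor(p,cv2.COLOR_RGB2HSV);H,S,V=h[...,0],h[...,1],h[...,2]
    return {"blue":(H>105)&(H<130)&(S>150),"orange":(H>3)&(H<18)&(S>190)}
def fit(P,rad,c0=None):
    c0=np.median(P,0) if c0 is None else c0
    f=least_squares(lambda c:np.hypot(*(P-c[:2]).T)-rad,c0,loss="soft_l1",f_scale=.001)
    return f.x,np.sqrt(np.median(f.fun**2))
E
python3 - <<'E'
import numpy as np,cv2
from vis import *
np.set_printoptions(precision=4,suppress=True)
C={"blue_large_lid":(129,235),"orange_small_lid":(193,227),"orange_large_lid":(130,293),"blue_small_lid":(193,288),"orange_small_pot":(364,221),"blue_small_pot":(423,223),"orange_large_pot":(361,283),"blue_large_pot":(430,286)}
D={n:np.load(f"pics/{n}0.npz") for n in("top","side")}
for k,(u,v) in C.items():
    col,size,kind=k.split("_")
    z={"lid":.034,"pot":.086 if size=="large" else .072}[kind]
    c0=cloud("top",D["top"]["p"],D["top"]["d"],z)[v,u][:2]
    for n in D:
        p,d=D[n]["p"],D[n]["d"]; X=cloud(n,p,d); m=masks(p)[col]&(d>0)
        sel=m&(np.hypot(X[...,0]-c0[0],X[...,1]-c0[1])<(.06 if size=="large" else .048))
        zz=X[sel][:,2]
        if kind=="lid":
            # silhouette of disc: rays intersected with disc-top plane, hull edge
            P=X[sel&(abs(X[...,2]-z)<.006)][:,:2].astype(np.float32)
            rad=.051 if size=="large" else .038
            H=cv2.convexHull(P)[:,0].astype(float)
            print(k,n,*fit(H,rad-.0008,c0), "z",np.median(X[sel][:,2]),"minEnc",cv2.minEnclosingCircle(P))
        else:
            P=X[sel&(X[...,2]>z-.006)][:,:2]
            ro,ri=(.05,.045) if size=="large" else (.037,.0325)
            print(k,n,*fit(P,(ro+ri)/2,c0),"z97",np.percentile(zz,97),len(P),cv2.minEnclosingCircle(P.astype(np.float32)))
X=cloud("top",D["top"]["p"],D["top"]["d"])
for k,(u,v) in {"jar":(285,132),"spoon":(267,270),"bowl":(270,217),"table":(300,350),"board":(163,262)}.items(): print(k,X[v,u])
# knobs: points in 0.05..0.063 height
for k,(u,v) in C.items():
    if 'lid' in k:
        for n in D:
            c0=cloud("top",D["top"]["p"],D["top"]["d"],.034)[v,u][:2]
            X=cloud(n,D[n]["p"],D[n]["d"]); s=(np.hypot(X[...,0]-c0[0],X[...,1]-c0[1])<.035)&(X[...,2]>.057)
            print(k,n,"knob",cv2.minEnclosingCircle(X[s][:,:2].astype(np.float32)),np.median(X[s][:,2]))
E
```

```text
blue_large_lid top [0.5616 0.3098] 0.0007920959784883178 z 0.033024008562448914 minEnc ((0.5617688894271851, 0.3096154034137726), 0.050438620150089264)
blue_large_lid side [0.5623 0.3123] 0.001067166513042109 z 0.032829758872694244 minEnc ((0.5614200830459595, 0.3127186596393585), 0.04964679107069969)
orange_small_lid top [0.5805 0.1708] 0.0003798824544747753 z 0.03284910292257716 minEnc ((0.5801279544830322, 0.17097967863082886), 0.0377267450094223)
orange_small_lid side [0.5583 0.1625] 1.0324698457297998e-08 z 0.03172982639010123 minEnc ((0.5942014455795288, 0.17211219668388367), 9.999999747378752e-05)
orange_large_lid top [0.4352 0.2989] 0.0003076071297594236 z 0.03299918075945113 minEnc ((0.43535315990448, 0.2991778254508972), 0.051393259316682816)
orange_large_lid side [0.435  0.3059] 0.00470602774543168 z 0.03307112177273651 minEnc ((0.42829421162605286, 0.30201348662376404), 0.04640102759003639)
blue_small_lid top [0.4481 0.1616] 0.001185783129785005 z 0.03288208358151453 minEnc ((0.4475196897983551, 0.16157276928424835), 0.036604057997465134)
blue_small_lid side [0.4479 0.163
[... 1687 characters left out ...]
66820812) 0.05881917200987455
orange_small_lid top knob ((0.5804957151412964, 0.17062810063362122), 0.012370404787361622) 0.0588756836426505
orange_small_lid side knob ((0.5796768069267273, 0.17224736511707306), 0.011399436742067337) 0.05873139554037382
orange_large_lid top knob ((0.43525955080986023, 0.29809051752090454), 0.012561419047415257) 0.0590292558054813
orange_large_lid side knob ((0.43493586778640747, 0.30086877942085266), 0.012593768537044525) 0.05870927536703983
blue_small_lid top knob ((0.447676420211792, 0.16088879108428955), 0.012435225769877434) 0.05894947211183801
blue_small_lid side knob ((0.44749295711517334, 0.16501165926456451), 0.013204513117671013) 0.05871863246195396
```

```bash
python3 - <<'E'
from workcell import r, command_gripper, optics
import cv2,numpy as np
np.set_printoptions(precision=4,suppress=True)
m=optics.camera_model("wrist");print(m)
for q in ([.70711,.70711,0,0],[-.70711,.70711,0,0]):
    for p in ([.448,.162,.2],[.562,.311,.2],[.589,-.333,.2],[.456,-.336,.2]): print(r.solve_ik(p,q))
E
```

```text
{'K': array([[325.1923,   0.    , 280.6511],
       [  0.    , 325.1923, 207.3921],
       [  0.    ,   0.    ,   1.    ]]), 'tool_from_camera': array([[-0.0009, -0.9459, -0.3245,  0.0847],
       [ 1.    , -0.0007, -0.0007,  0.0008],
       [ 0.0004, -0.3245,  0.9459, -0.1164],
       [ 0.    ,  0.    ,  0.    ,  1.    ]])}
[ 0.1859  0.3109  1.7393 -0.      1.0914  0.1859]
[ 0.3862  0.602   1.2546 -0.      1.285   0.3862]
[-0.6277  0.6675  1.1337 -0.      1.3404 -0.6277]
[-0.7703  0.466   1.4927 -0.      1.1829 -0.7703]
[ 0.1859  0.3109  1.7393 -0.      1.0914 -2.9557]
[ 0.3862  0.602   1.2546 -0.      1.285  -2.7554]
[-0.6277  0.6675  1.1337 -0.      1.3404  2.5139]
[-0.7703  0.466   1.4927 -0.      1.1829  2.3713]
```

```bash
python3 - <<'E'
from workcell import r, command_gripper, optics
import cv2,numpy as np
np.set_printoptions(precision=4,suppress=True)
Q=[.70710678,.70710678,0,0]
command_gripper(.05)
print(r.read_state()["time_s"])
r.reach([.448,.162,.16],Q)
s=r.read_state();print(s["time_s"],s["eef_pos"],s["eef_rot"])
p,d=optics.get_image("wrist");cv2.imwrite("pics/w1.png",p[:,:,::-1])
np.savez("pics/w1.npz",p=p,d=d,pos=s["eef_pos"])
E
```

```text
0.5417
2.225 [0.4479 0.1627 0.1602] [0.7066 0.7076 0.0003 0.    ]
```

View pics/w1.png

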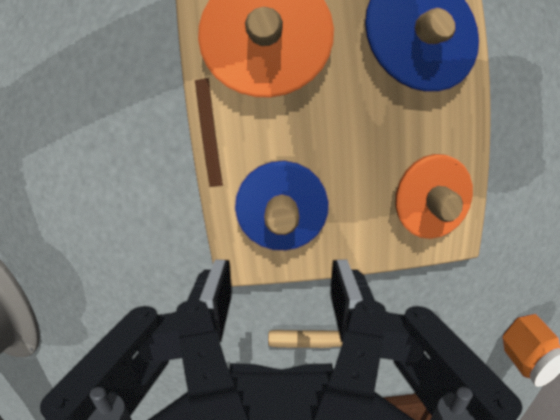

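The wrist view has the small blue knob at (282,215), centred between the jaws, and all four lids are visible. I'll turn this into world positions and compare it with the fixed cameras.

```bash
cat >> vis.py <<'E'
from scipy.spatial.transform import Rotation as Ro
def wcloud(d,pos,q):
    m=optics.camera_model("wrist");K,T=m["K"],m["tool_from_camera"]
    v,u=np.mgrid[:420,:560].astype(float)
    x,y=(u-K[0][2])/K[0][0],(v-K[1][2])/K[1][1];th=np.hypot(x,y)+1e-9
    k=np.tan(th)/th
    Pc=np.stack([x*k,y*k,np.ones_like(x)],-1)*d[...,None]
    return (Pc@T[:3,:3].T+T[:3,3])@Ro.from_quat(q).as_matrix().T+pos
E
python3 - <<'E'
from vis import *
np.set_printoptions(precision=4,suppress=True)
a=np.load("pics/w1.npz");p,d=a["p"],a["d"]
X=wcloud(d,a["pos"],[.7066,.7076,.0003,0])
for k,c0,R in (("blue",(.448,.162),.038),("orange",(.435,.300),.051),("blue",(.562,.311),.051),("orange",(.580,.171),.038)):
    rr=np.hypot(X[...,0]-c0[0],X[...,1]-c0[1])
    s=masks(p)[k]&(d>0)&(rr<.06)&(abs(X[...,2]-.034)<.006)
    P=X[s][:,:2].astype(np.float32)
    H=cv2.convexHull(P)[:,0].astype(float)
    kn=(d>0)&(rr<.03)&(X[...,2]>.055)
    print(k,fit(H,R-.0005),cv2.minEnclosingCircle(P),np.median(X[s][:,2]),"knob",cv2.minEnclosingCircle(X[kn][:,:2].astype(np.float32)),np.median(X[kn][:,2]))
E
```

```text
blue (array([0.4477, 0.1631]), np.float64(0.001294677180784999)) ((0.44777539372444153, 0.16369526088237762), 0.03670620173215866) 0.032857391346632236 knob ((0.4478578269481659, 0.16496558487415314), 0.029177118092775345) 0.2172771346574729
orange (array([0.3901, 0.2604]), np.float64(0.0007084913876491752)) ((0.4392993748188019, 0.27231016755104065), 0.004926368128508329) 0.03301313079127094 knob ((0.43558287620544434, 0.30049943923950195), 0.013011101633310318) 0.05845717959412176
blue (array([0.5609, 0.3119]), np.float64(0.0006869932164630249)) ((0.5609193444252014, 0.31016212701797485), 0.04966002702713013) 0.03279018819547935 knob ((0.5613416433334351, 0.3113919198513031), 0.012935975566506386) 0.058388365311827395
orange (array([0.5804, 0.1764]), np.float64(0.001236160371671978)) ((0.5704625844955444, 0.16341321170330048), 0.030744485557079315) 0.032422660798033576 knob ((0.5801014304161072, 0.1722419708967209), 0.01290989387780428) 0.058491690449226724
```

```bash
cat > act.py <<'E'
from workcell import r, command_gripper, optics
import cv2,numpy as np
np.set_printoptions(precision=4,suppress=True)
Q=[.70710678,.70710678,0,0]
L=dict(SB=(.4477,.1630),LO=(.4353,.3004),LB=(.5613,.3112),SO=(.5802,.1722))
P=dict(SO=(.5912,-.2045),SB=(.5892,-.3327),LO=(.4592,-.1925),LB=(.4560,-.3358))
def st(tag):
    s=r.read_state();print(tag,"t%.2f"%s["time_s"],s["eef_pos"],"w%.4f"%s["grip_width"],"F",s["contact_force"]);return s
def pick(k):
    x,y=L[k]
    command_gripper(.05)
    r.reach([x,y,.12],Q)
    hit=r.move_straight([x,y,.063],speed=.08,max_force=8); st(f"down hit={hit}")
    command_gripper(.0,40); st("gripped")
    r.move_straight([x,y,.19],speed=.12); return st("lifted")
def shot(n,name):
    s=r.read_state();p,d=optics.get_image(n);cv2.imwrite(f"pics/{name}.png",p[:,:,::-1]);np.savez(f"pics/{name}.npz",p=p,d=d,pos=s["eef_pos"],q=s["eef_rot"])
E
python3 - <<'E'
from act import *
pick("SB"); shot("side","s1")
r.reach([.5892,-.3327,.20],Q);st("over")
shot("wrist","w2");shot("side","s2")
E
```

```text
down hit=False t3.64 [0.4481 0.1631 0.0635] w0.0500 F [ 0.1039  0.4151 -0.3999]
gripped t3.98 [0.4481 0.1631 0.0637] w0.0242 F [-0.7153 -0.8709  5.9403]
lifted t5.19 [0.4473 0.1629 0.1893] w0.0245 F [-0.2013  0.3161 -0.9361]
over t7.11 [ 0.5897 -0.3313  0.2002] w0.0244 F [ 1.123  -0.0387 -0.5935]
```

```bash
python3 -c "
import cv2,numpy as np
a=[cv2.imread(f'pics/{n}.png') for n in('w2','s2')]
cv2.imwrite('pics/j1.png',cv2.resize(np.hstack(a),(800,300)))"
```

```text
(no output)
```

View pics/w2.png

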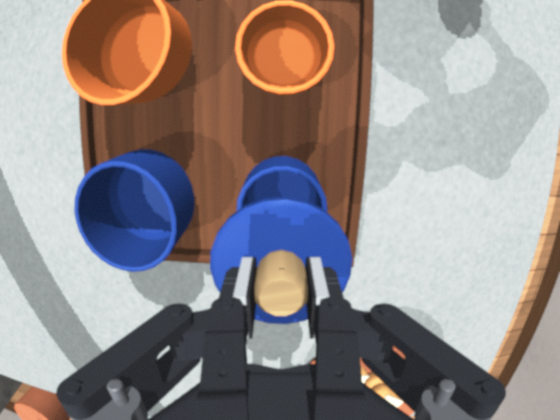

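View pics/s2.png

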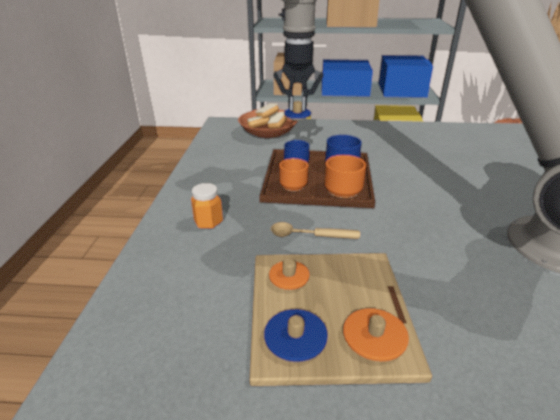

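The lid is held level. In the wrist view its disc is at (280,262), and all four pot rims show at least in part. I'll fit the rims and the lid in the tool frame.

```bash
python3 - <<'E'
from vis import *
from act import P
np.set_printoptions(precision=4,suppress=True)
a=np.load("pics/w2.npz");p,d=a["p"],a["d"]
X=wcloud(d,a["pos"],a["q"])
for k,c0 in P.items():
    z,R=(.086,.0475) if k[0]=="L" else (.072,.0347)
    c="blue" if k[1]=="B" else "orange"
    s=masks(p)[c]&(d>0)&(np.hypot(X[...,0]-c0[0],X[...,1]-c0[1])<R+.012)&(X[...,2]>z-.005)&(X[...,2]<z+.01)
    print(k,s.sum(),fit(X[s][:,:2],R,np.array(c0)),X[s].max(0))
s=masks(p)["blue"]&(d>0)&(X[...,2]>.13); Pp=X[s]
H=cv2.convexHull(Pp[:,:2].astype(np.float32))[:,0].astype(float)
print("lid",fit(H,.0378),Pp.min(0),Pp.max(0),np.median(Pp,0)-a["pos"])
n=np.linalg.lstsq(np.c_[Pp[:,:2],np.ones(len(Pp))],Pp[:,2],rcond=None)[0];print("tilt",n)
print(a["pos"])
E
```

```text
return _methods._mean(a, axis=axis, dtype=dtype,
  ret = ret.dtype.type(ret / rcount)
Traceback (most recent call last):
ValueError: zero-size array to reduction operation maximum which has no identity
```

```bash
python3 - <<'E'
from vis import *
from act import P
np.set_printoptions(precision=4,suppress=True)
a=np.load("pics/w2.npz");p,d=a["p"],a["d"]
X=wcloud(d,a["pos"],a["q"])
for k,c0 in P.items():
    z,R=(.086,.0475) if k[0]=="L" else (.072,.0347)
    rr=np.hypot(X[...,0]-c0[0],X[...,1]-c0[1])
    near=(d>0)&(rr<R+.012)&(X[...,2]<z+.012)
    zz=X[near][:,2]; print(k,near.sum(),np.percentile(zz,[50,95,99]) if near.sum() else '')
    s=near&(X[...,2]>np.percentile(zz,99)-.005)
    print(s.sum(),fit(X[s][:,:2],R,np.array(c0)),X[s].min(0),X[s].max(0))
s=masks(p)["blue"]&(d>0)&(X[...,2]>.13); Pp=X[s]
H=cv2.convexHull(Pp[:,:2].astype(np.float32))[:,0].astype(float)
print("lid",fit(H,.0378),Pp.min(0),Pp.max(0),np.median(Pp,0)-a["pos"])
n=np.linalg.lstsq(np.c_[Pp[:,:2],np.ones(len(Pp))],Pp[:,2],rcond=None)[0];print("tilt",n)
print(a["pos"])
E
```

```text
SO 8373 [0.0182 0.0711 0.0718]
1727 (array([ 0.5914, -0.2054]), np.float64(0.001162744893112598)) [ 0.5547 -0.2413  0.0669] [ 0.6288 -0.1688  0.0732]
SB 4693 [0.015  0.071  0.0717]
805 (array([ 0.5894, -0.3333]), np.float64(0.0012019557162831068)) [ 0.5527 -0.3342  0.0668] [ 0.6264 -0.2968  0.073 ]
LO 13508 [0.0327 0.0847 0.0856]
1844 (array([ 0.4605, -0.193 ]), np.float64(0.0012593958583545927)) [ 0.4091 -0.2426  0.0806] [ 0.5098 -0.1518  0.0874]
LB 13222 [0.0406 0.0849 0.0856]
2065 (array([ 0.457, -0.336]), np.float64(0.001209273372458207)) [ 0.4061 -0.3863  0.0806] [ 0.506  -0.2868  0.087 ]
lid (array([ 0.5886, -0.331 ]), np.float64(0.0006777673758355839)) [ 0.5517 -0.3668  0.161 ] [ 0.6256 -0.2934  0.1998] [-0.0011  0.0183 -0.0311]
tilt [-0.0017 -0.0248  0.1622]
[ 0.5897 -0.3313  0.2002]
```

```bash
python3 - <<'E'
import re
s=open("act.py").read()
s=re.sub(r"P=dict.*","P=dict(SO=(.5913,-.2051),SB=(.5893,-.3333),LO=(.4602,-.1929),LB=(.4567,-.3359))",s)
s=s.replace(".063],speed",".0645],speed")
s+='''
def place(k,off):
    x,y=P[k]; z=(.077 if k[0]=="L" else .063)+off
    r.reach([x,y,z+.05],Q) if r.read_state()["eef_pos"][1]>-.05 else None
    r.move_straight([x,y,z+.016],speed=.08); r.hold(.15); st("above")
    hit=r.move_straight([x,y,z-.0015],speed=.025,max_force=6)
    s=st(f"placed hit={hit} target z {z:.4f}"); return s["eef_pos"][2]-z
def release():
    e=r.read_state()["eef_pos"]
    command_gripper(.05); st("open")
    r.move_straight([e[0],e[1],e[2]+.07],speed=.12); st("clear")
'''
open("act.py","w").write(s)
E
python3 - <<'E'
from act import *
e=place("SB",.0457); shot("side","s3"); shot("wrist","w3")
print("err",e)
if abs(e)<.004: release(); shot("wrist","w4")
E
```

```text
above t8.45 [ 0.5896 -0.3335  0.1254] w0.0245 F [ 0.4875  0.1883 -1.2922]
placed hit=True target z 0.1087 t9.06 [ 0.5891 -0.3331  0.1087] w0.0243 F [-0.4855 -0.3087  4.307 ]
err 4.5866427481777716e-05
open t9.53 [ 0.5885 -0.3327  0.1075] w0.0502 F [-0.2338 -0.2997 -0.3827]
clear t10.27 [ 0.5887 -0.3329  0.178 ] w0.0502 F [-0.6302 -0.9496 -0.546 ]
```

View pics/w3.png

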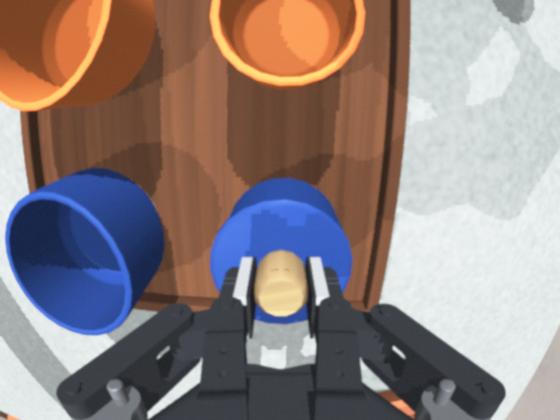

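The small blue lid touched down at exactly the seated height, with its disc at (282,258) over the pot. Plenty of time is left, so I'll do the rest the same way, starting with large blue.

```bash
cat > one.py <<'E'
import sys
from act import *
from vis import *
k=sys.argv[1]; R=.0508 if k[0]=="L" else .0378
x,y=P["SB"]
e=r.read_state()["eef_pos"]
if e[2]<.2: r.move_straight([e[0],e[1],.2],speed=.15)
s=pick(k)
r.hold(.1); shot("wrist","wp"+k)
a=np.load(f"pics/wp{k}.npz");X=wcloud(a["d"],a["pos"],a["q"])
m=(a["d"]>0)&(X[...,2]>a["pos"][2]-.036)&(X[...,2]<a["pos"][2]-.022)&masks(a["p"])["blue" if k[1]=="B" else "orange"]
if m.sum()>50:
    H=cv2.convexHull(X[m][:,:2].astype(np.float32))[:,0].astype(float)
    print("lid-tcp",fit(H,R)[0]-a["pos"][:2], "z",np.median(X[m][:,2])-a["pos"][2], np.ptp(X[m],0))
zz=float(sys.argv[2]) if len(sys.argv)>2 else .0470
err=place(k,zz); shot("wrist","wd"+k); print("err",err)
if abs(err)<.004: release(); shot("side","se"+k)
E
python3 one.py LB
```

```text
down hit=False t13.98 [0.5616 0.3114 0.0648] w0.0501 F [-0.2589  0.6043  0.9213]
gripped t14.32 [0.5618 0.3115 0.0655] w0.0245 F [-0.2374  0.2655  4.494 ]
lifted t15.53 [0.5608 0.311  0.1889] w0.0245 F [-0.0448  0.6292 -1.4133]
lid-tcp [-0.0007  0.0005] z -0.032678149331714895 [0.0993 0.099  0.0129]
above t18.73 [ 0.457  -0.3362  0.1406] w0.0243 F [ 0.727  -0.1143 -1.866 ]
placed hit=True target z 0.1240 t19.33 [ 0.4565 -0.3358  0.1244] w0.0241 F [-0.2106  0.191   4.2912]
err 0.0004107757789205968
open t19.75 [ 0.456  -0.3353  0.1235] w0.0498 F [-0.172   0.3875  0.0452]
clear t20.49 [ 0.4562 -0.3355  0.1937] w0.0498 F [-0.636  -0.0199 -0.0846]
```

```bash
python3 one.py SO && python3 one.py LO
```

```text
down hit=False t23.76 [0.5806 0.1723 0.0649] w0.0500 F [ 0.2852 -0.9484  0.554 ]
gripped t24.10 [0.5807 0.1723 0.0654] w0.0240 F [-0.2217 -0.0213  4.751 ]
lifted t25.30 [0.5797 0.1721 0.1891] w0.0244 F [-1.0093  0.092  -0.5964]
lid-tcp [-0.0016  0.0028] z -0.0326034829691656 [0.0699 0.0658 0.0035]
above t27.58 [ 0.5917 -0.2053  0.1266] w0.0241 F [-1.0918 -0.5112 -0.4058]
placed hit=True target z 0.1100 t28.18 [ 0.5911 -0.205   0.1104] w0.0241 F [-0.754   0.36    3.6772]
err 0.000371995744240336
open t28.60 [ 0.5904 -0.2047  0.1093] w0.0499 F [-0.7897  0.4355 -0.1066]
clear t29.34 [ 0.5907 -0.2048  0.1797] w0.0498 F [-0.4043  1.0563  0.4728]
down hit=False t32.67 [0.4356 0.3005 0.0648] w0.0498 F [0.077  0.0811 0.702 ]
gripped t33.01 [0.4356 0.3006 0.0652] w0.0243 F [-1.6032 -0.5441  6.0768]
lifted t34.21 [0.4349 0.3002 0.1892] w0.0243 F [ 0.4748  0.5007 -2.0408]
lid-tcp [-0.0023 -0.0001] z -0.032418669615708856 [0.0963 0.0891 0.0038]
above t36.88 [ 0.4606 -0.193   0.1406] w0.0243 F [ 0.7377 -0.4421 -1.2207]
placed hit=True target z 0.1240 t37.49 [ 0.46   -0.1928  0.1243] w0.0246 F [-0.5427  0.9142  4.6172]
err 0.00025131394320135336
open t37.91 [ 0.4595 -0.1925  0.1235] w0.0500 F [-0.0918 -0.9279  0.03  ]
clear t38.65 [ 0.4596 -0.1926  0.1937] w0.0502 F [-0.356  -0.0199 -0.9796]
```

Now I'll move clear and check.

```bash
python3 - <<'E'
from act import *
from vis import *
r.reach([.42,.1,.30],Q); shot("top","tf"); shot("side","sf")
a=np.load("pics/tf.npz");p,d=a["p"],a["d"];X=cloud("top",p,d)
for k,c0 in P.items():
    z,R=(.093,.0502) if k[0]=="L" else (.079,.0372)
    m=(d>0)&(np.hypot(X[...,0]-c0[0],X[...,1]-c0[1])<R+.01)
    s=m&(abs(X[...,2]-z)<.005)&masks(p)["blue" if k[1]=="B" else "orange"]; Q3=X[s]
    n=np.linalg.lstsq(np.c_[Q3[:,:2]-c0,np.ones(len(Q3))],Q3[:,2],rcond=None)[0]
    H=cv2.convexHull(Q3[:,:2].astype(np.float32))[:,0].astype(float)
    kn=m&(X[...,2]>z+.022)
    print(k,fit(H,R)[0],"disc",n,"knob",cv2.minEnclosingCircle(X[kn][:,:2].astype(np.float32))[0],np.median(X[kn][:,2]))
h=np.hstack([p[150:360,300:500,::-1],np.load("pics/sf.npz")["p"][110:320,180:420,::-1]])
cv2.imwrite("pics/fin.png",cv2.resize(h,None,fx=1.8,fy=1.8,interpolation=cv2.INTER_CUBIC)); st("")
E
```

```text
SO [ 0.5904 -0.2065] disc [-0.0037 -0.0006  0.0777] knob (0.5901627540588379, -0.2059141993522644) 0.10303261881132299
SB [ 0.5878 -0.3334] disc [0.0003 0.0014 0.0775] knob (0.5881072878837585, -0.33450672030448914) 0.10378494315924061
LO [ 0.4595 -0.1939] disc [-0.002   0.0008  0.0918] knob (0.45894336700439453, -0.1933877170085907) 0.11776736967628278
LB [ 0.4555 -0.3357] disc [-0.0002 -0.0008  0.0916] knob (0.4561596214771271, -0.3365035653114319) 0.11740402095890246
 t40.00 [0.4203 0.0991 0.2994] w0.0498 F [-0.1406  0.3674  0.1353]
```

View pics/fin.png

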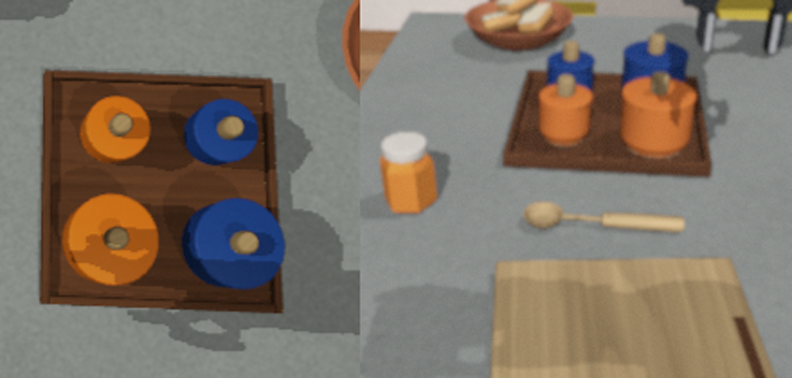

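All four lids sit level. Their disc heights match fully seated, allowing for the camera's known low bias of about 1 mm. They are centred within about 1.5 mm of where the top camera first saw the pots, and the jar and spoon look untouched.

```bash
python3 - <<'E'
from workcell import r
r.hold(.3); r.finish_job()
E
```

```text
the job is handed in; nothing more can be done
```

All four lids are on their own pots, and I handed the job in at about 40 s of the 112 s allowed. I found the lids and pots with all three cameras. I gripped each lid by its knob and lowered it until it touched; each one stopped within 0.5 mm of its seated height before I let go.

- **Fit:** in the last pictures every lid is level, tilted less than 0.005 rad. Centres are within about 1.5 mm of where the top camera first saw the pots.
- **Height:** the top camera read the discs 1.2–1.5 mm below nominal. It also read the lids about 1 mm low while they lay on the board, so this looks like camera bias.
- **Bystanders:** the jam jar and spoon looked unmoved. I checked them by eye and did not re-measure them.
- **Disagreements:** the top camera read y about 1–4 mm lower than the side and wrist cameras, so I relied on the wrist view. On the two orange lids, the wrist check after lifting showed them 2–3 mm off centre. The lid outlines in those views were incomplete, so I didn't act on it, and both seated normally.

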